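# Set the inspection magnifier to 45 degrees

### The arm

A 7-joint arm with a two-finger parallel gripper is mounted at the origin on the work surface. World frame = base frame: x ahead of the robot, y to its left, z up, the work surface at z = 0. Lengths are in m, angles in rad, forces in N, time in s.
With the tool pointing down it reaches from about 0.4 to 0.85 m from the base axis. Payload 4.5 kg.
Tool frame: the origin (TCP) lies on the centre line of the jaws, within the pads' length; the fingertips stand 25 mm ahead of it and the grasp point (between the pads) lies 6 mm ahead of it; z points along the fingers, y is the line along which they close (so a half turn about z gives the same grasp; the last joint's range is limited). The gripper opens to 88 mm and grips with 3 to 60 N. Pads are 18 mm wide; open, the fingers measure 123 mm over their backs; the gripper's body (75 mm by 187 mm) begins 45 mm behind the grasp point.
Start: joints at [1.249, 0.689, -0.195, 1.565, 0.157, 0.902, -0.215], TCP at [0.218, -0.586, 0.264] pointing down, gripper open.
Joint ranges: [-3.01, 3.01], [-0.46, 2.08], [-1.47, 1.51], [0.13, 2.56], [-1, 4.14], [0.04, 2.09], [-2.66, 2.66]. Speed limits (rad/s): [2.57, 2.57, 3.14, 3.14, 3.14, 3.14, 3.14].

### API

Orientations are given as a unit quaternion [x, y, z, w].
In Python, from bench import * gives the robot as it stands. The module is installed in compiled form; this text tells all that it offers.
- The arm moves only by the shell command python3 -m jog 'ROWS'. ROWS is JSON, a list of rows, each a list of 5 numbers: the opening, from -1 (shut) to 1 (fully open), then the shift along the world's x, y, z in m, then the turn about the world's z in rad. In form: [[grip, tx, ty, tz, turn], ...]. A call has 1 to 12 rows; each row is the pose to reach, as a shift and turn from the pose commanded when the call began; what a row does not reach only later rows make up. A row lasts 1/8 s, in which the tool goes at most 62.5 mm and 10.7 degrees, less where a joint would pass 70% of its speed; a pose out of reach is approached as far as the arm can. A call with a gripper value outside its range is refused whole. The fingers move at their own pace and stop on an object; the grip force is fixed at half the most. Time passes only in rows, so rows that repeat a pose let the fingers close. It gives the time, the measured TCP pose, the force, the opening and the grip force at its end, in the units of the state.
- read_state(): the state, without advancing time (a new reading comes with each control period).
- snapshot(name): name is "scene" or "side" or "wrist"; returns a dict with "color" (400x640x3 uint8, red, green, blue), "K" (3x3 intrinsics, pixels), "position" and "attitude" of the camera in the world. Camera axes: x right, y down, z forward; pixel columns grow to the right and rows downward; lengths in m; the calibration is good to about 2 mm. A picture is of the moment at which its call begins. There is no depth.
- close_job(): hands the job in; it is judged then, once.
The state is a dict: "t": time; "q": joint angles; "qd": joint speeds; "joint_torque": joint torques, N m; "position": TCP position; "ee_rot": TCP orientation; "ft_force": force on the tool from outside, world axes, zero at the start; "wrist_torque": the same for the moment, N m; "opening": opening from 0.0 (shut) to 1.0 (fully open); "grip_force": force on a finger pad.
Only numpy, scipy, OpenCV 4.12 (cv2) and the standard library are available. Lean on these libraries where they do the work, as an engineer would, in place of code of your own. Each camera call takes 0.05 s, during which the arm holds its last target. There are 200 camera calls.

### The job

Get the document desk ready for a passport check: raise the arm of the magnifier (the stand with the open ring and clear lens) by its handle until it slopes up at 45 degrees above level, then let go and see that it stays there. The desk lamp next to it, with the solid shade, must be left as it is.

Things in the scene. Friction and masses are not known exactly. Their poses are not given: they have to be found in the camera images.
- magnifier_arm (a joint): angle of the magnifier's arm above level, rad: 0 level, positive raised (0.785 = 45 degrees), stops at -0.15 and 1.4; starts at 0 to 0.35. Stiff friction hinge: the arm stays where it is left; moving it takes 3 to 6 N at the handle. The arm points towards the robot, up to 0.3 rad to either side, and carries a white open ring (112 mm across, 16 thick) with a clear lens, centred 125 mm from the hinge.
- magnifier_handle (a point): middle of the handle bar at the arm's free end: a level round bar 12 mm thick, parallel to the hinge axis and 225 mm from it (100 mm above the desk with the arm level, 259 at 45 degrees). Two prongs 80 mm apart join it to the ring; the 38 mm gap between bar and ring is open, so it can be pinched from above; it turns in the grip. x: along the arm to the hinge, y: along the bar.
- magnifier_hinge (a point): fixed point in the middle of the magnifier's level hinge axis, 100 mm above the desk, on an aluminium post with a white round foot (110 mm across) screwed to the desk; a passport lies under the arm. x: level, away from the arm; y: along the hinge axis; z: up. The magnifier may be the left or the right of two like stands.
- lamp_handle (a point): middle of the handle bar of the desk lamp, a bystander not to be moved: same stand, arm, friction hinge and handle, 225 mm from its own hinge, pointing towards the robot too, but with a solid domed white shade 112 mm across in place of the open ring. A notepad lies under it.

How it is judged:
By the outcome, as a careful person would: the job done as asked, in the order asked, and still so for the second after the job is handed in, with the robot touching nothing.
It also fails if it takes over 38 s, if anything falls off the work surface, if the arm or the gripper's body presses on something with over 40 N, if the wrist force passes 120 N, or if a joint passes its speed limit or range.

## Working session

There is one attempt and no reset: what is moved stays moved. The work goes in short steps, Python scripts to look and compute and a shell command to move; the robot and the scene stay as the last step left them, time stands still between calls to the robot, and variables do not carry over. Pictures are saved under pics/ and viewed, at most 10 in all, crops included, and the job is handed in when it is done.

```bash
mkdir -p pics; cat > h.py <<'E'
from bench import *
import numpy as np, cv2
from scipy.spatial.transform import Rotation as R
def snap(n,f):
    s=snapshot(n); cv2.imwrite('pics/'+f,s['color'][:,:,::-1]); return s
def rot(s):
    a=np.array(s['attitude']); return a if a.shape==(3,3) else R.from_quat(a).as_matrix()
def ray(s,u,v):
    d=rot(s)@np.linalg.inv(np.array(s['K']))@[u,v,1]; return np.array(s['position']),d/np.linalg.norm(d)
def atz(s,u,v,z):
    p,d=ray(s,u,v); return p+d*(z-p[2])/d[2]
def tri(*a):
    A=np.zeros((3,3));b=np.zeros(3)
    for s,u,v in a:
        p,d=ray(s,u,v);M=np.eye(3)-np.outer(d,d);A+=M;b+=M@p
    x=np.linalg.solve(A,b); return x,[np.linalg.norm(np.cross(x-ray(*q)[0],ray(*q)[1])) for q in a]
def proj(s,p):
    c=np.array(s['K'])@rot(s).T@(np.array(p)-s['position']); return c[:2]/c[2]
E
python3 - <<'E'
from h import *
import pickle
S={n:snap(n,n+'0.png') for n in ('scene','side')}
pickle.dump(S,open('S0.pkl','wb'))
for n in S: print(n,S[n]['position'],S[n]['attitude'],S[n]['K'])
print(read_state())
E
```

```text
scene [ 1.20898658 -0.36756408  0.61316332] [ 0.75777746  0.4399716  -0.24163218 -0.41690791] [[410.23940294   0.         319.48372303]
 [  0.         410.23940294 195.0032897 ]
 [  0.           0.           1.        ]]
side [0.38612864 0.69848011 0.56860226] [-0.12982673  0.8575477  -0.49337085  0.06589518] [[387.38131971   0.         317.56757883]
 [  0.         387.38131971 199.27419803]
 [  0.           0.           1.        ]]
{'t': 0.1, 'q': array([ 1.24881505,  0.6899223 , -0.19452147,  1.56620644,  0.15730104,
        0.90252109, -0.21509043]), 'qd': array([ 0.00153484, -0.00116779,  0.00185118, -0.00363157, -0.00028787,
        0.00064381,  0.00047715]), 'joint_torque': array([-2.23217372e-03, -5.28495455e+01, -1.27077140e+00, -1.53835845e+01,
       -5.24797349e-02,  1.99503069e-03,  5.20469086e-05]), 'position': array([ 0.21748266, -0.58538653,  0.26298534]), 'ee_rot': array([ 9.84211414e-01,  1.76994912e-01, -2.06519239e-04, -8.07046336e-04]), 'ft_force': array([-0.07917089, -0.21295194,  0.86595831]), 'wrist_torque': array([-0.02234907, -0.02341481,  0.05566276]), 'grip_force': 0.0, 'opening': 1.0008378235029218}
```

View pics/scene0.png

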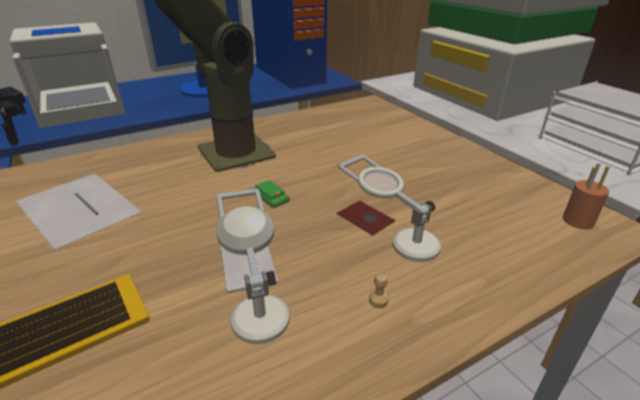

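View pics/side0.png

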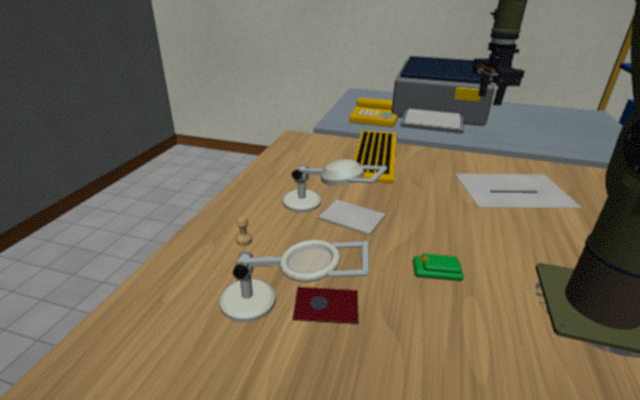

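Scene picture: the magnifier, with its open ring at (381,181), has its hinge near (424,210) and its handle near (352,162), over the red passport. The lamp, with the dome at (246,228), is the other stand. In the side view the magnifier is the near stand: ring (311,260), handle bar (366,258), hinge (243,265). I'll enlarge both views to read the points.

```bash
python3 - <<'E'
import cv2,numpy as np
a=cv2.imread('pics/scene0.png')[145:265,330:450]; b=cv2.imread('pics/side0.png')[230:330,210:380]
A=cv2.resize(a,None,fx=4.5,fy=4.5,interpolation=cv2.INTER_CUBIC)[:540]
cv2.imwrite('pics/c1.png',A)
B=cv2.resize(b,None,fx=4.5,fy=4.5,interpolation=cv2.INTER_CUBIC); cv2.imwrite('pics/c2.png',B)
E
```

```text
(no output)
```

View pics/c1.png

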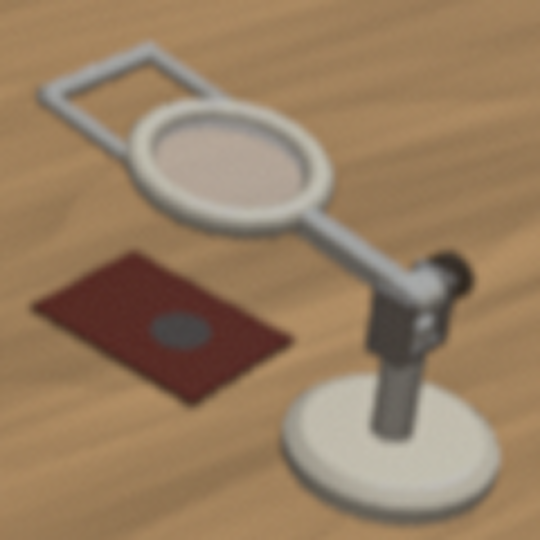

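View pics/c2.png

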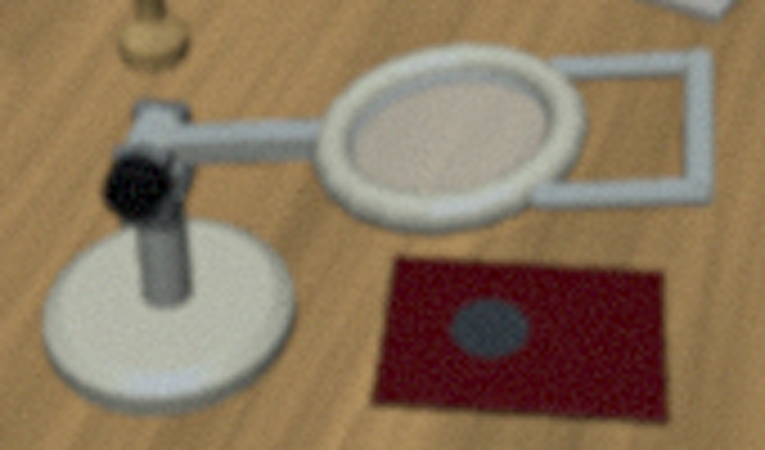

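```bash
cat > fit.py <<'E'
from h import *
from scipy.optimize import least_squares
def model(x):
    hx,hy,yaw,a,w,fz=x; d=np.array([-np.cos(yaw),-np.sin(yaw),0]); n=np.array([-d[1],d[0],0]); n*=-1  # n ~ +y
    h=np.array([hx,hy,.1]); r=d*np.cos(a)+np.array([0,0,np.sin(a)])
    m=h+.225*r
    return dict(L=m+n*w,Rr=m-n*w,ring=h+.125*r,foot=np.array([hx,hy,fz]),mid=m)
def fit(obs,x0):
    f=lambda x: np.concatenate([proj(s,model(x)[k])-[u,v] for s,k,u,v in obs])
    r=least_squares(f,x0,loss='soft_l1'); return r.x,f(r.x).reshape(-1,2)
E
python3 - <<'E'
from fit import *
import pickle
S=pickle.load(open('S0.pkl','rb'))
c=lambda n,k,U,V:(S[n],k,(U+.5)/4.5-.5+{'scene':330,'side':210}[n],(V+.5)/4.5-.5+{'scene':145,'side':230}[n])
obs=[c('scene','L',150,50),c('scene','Rr',46,95),c('scene','ring',230,163),c('scene','foot',393,437),
c('side','L',702,191),c('side','Rr',700,60),c('side','ring',450,137),c('side','foot',167,303)]
for k,i,j in (('L',0,4),('Rr',1,5),('ring',2,6),('foot',3,7)): print(k,tri((obs[i][0],*obs[i][2:]),(obs[j][0],*obs[j][2:])))
x,e=fit(obs,[.75,.1,0,.1,.04,.01]); print(x.round(4)); print(e.round(1)); print({k:v.round(4) for k,v in model(x).items()})
# lamp handle approx (full-image pixels)
print('lamp', tri((S['scene'],219,195),(S['side'],375,181)),tri((S['scene'],262,191),(S['side'],386,167)))
q=read_state()['ee_rot']; print(R.from_quat(q).as_matrix().round(3))
E
```

```text
L (array([0.44699352, 0.19549051, 0.13613388]), [np.float64(0.0008570695632721267), np.float64(0.0008570695632720832)])
Rr (array([0.46292271, 0.11554259, 0.1360718 ]), [np.float64(0.0010425049947693093), np.float64(0.0010425049947692105)])
ring (array([0.55159286, 0.17535407, 0.12045825]), [np.float64(0.0003921716674904512), np.float64(0.00039217166749027504)])
foot (array([0.67480261, 0.19712052, 0.01369791]), [np.float64(0.0006481276542158854), np.float64(0.0006481276542159104)])
[0.6732 0.1979 0.1921 0.1619 0.0407 0.014 ]
[[-0.2 -0.2]
 [-0.3 -0.3]
 [-0.4  0.2]
 [-0.5 -0.7]
 [-0.7  0.2]
 [-0.5  0.3]
 [-0.3 -0.2]
 [ 0.3  0.5]]
{'L': array([0.4474, 0.1954, 0.1363]), 'Rr': array([0.463 , 0.1156, 0.1363]), 'ring': array([0.5521, 0.1743, 0.1202]), 'foot': array([0.6732, 0.1979, 0.014 ]), 'mid': array([0.4552, 0.1555, 0.1363])}
lamp (array([ 0.47871616, -0.17971216,  0.13415187]), [np.float64(0.020016074255999605), np.float64(0.02001607425599948)]) (array([ 0.47849132, -0.11245073,  0.16560205]), [np.float64(0.027257102339773392), np.float64(0.027257102339773194)])
[[ 0.937  0.348 -0.001]
 [ 0.348 -0.937  0.002]
 [-0.    -0.002 -1.   ]]
```

```bash
python3 -m jog '[[-0.3,0.039,0.048,0.01,0.117],[-0.3,0.078,0.096,0.02,0.234],[-0.3,0.117,0.144,0.03,0.351],[-0.3,0.156,0.192,0.04,0.468],[-0.3,0.195,0.24,0.05,0.585],[-0.3,0.232,0.288,0.056,0.702],[-0.3,0.232,0.345,0.056,0.82],[-0.3,0.232,0.4,0.056,0.94],[-0.3,0.232,0.46,0.056,1.06],[-0.3,0.232,0.52,0.056,1.18],[-0.3,0.232,0.58,0.056,1.3],[-0.3,0.232,0.64,0.056,1.407]]'
python3 - <<'E'
from h import *
s=read_state(); print(s['position'],R.from_quat(s['ee_rot']).as_matrix()[:,1],s['opening'],s['q'].round(2))
a=snap('scene','s1.png'); b=snap('side','d1.png')
def crop(s,w):
    u,v=proj(s,s_['position']).astype(int); x=max(0,min(640-180,u-90)); y=max(0,min(400-200,v-120)); print(x,y)
    return cv2.resize(s['color'][y:y+200,x:x+180,::-1],None,fx=2.2,fy=2.2,interpolation=cv2.INTER_CUBIC)
s_=s
cv2.imwrite('pics/m1.png',np.hstack([crop(a,0),crop(b,0)]))
E
```

```text
t: 1.6
position: [0.4494, 0.0557, 0.3196]
ee_rot: [0.635, 0.773, -0.0, 0.0]
ft_force: [0.6, 0.0, 0.4]
opening: 0.352
grip_force: 0.0
[0.4493923  0.05571106 0.31964105] [ 9.81010917e-01  1.93952507e-01 -7.36491050e-05] 0.35167960375891966 [ 0.21  0.44 -0.63  1.97  0.34  0.84 -0.42]
225 0
296 19
```

View pics/m1.png

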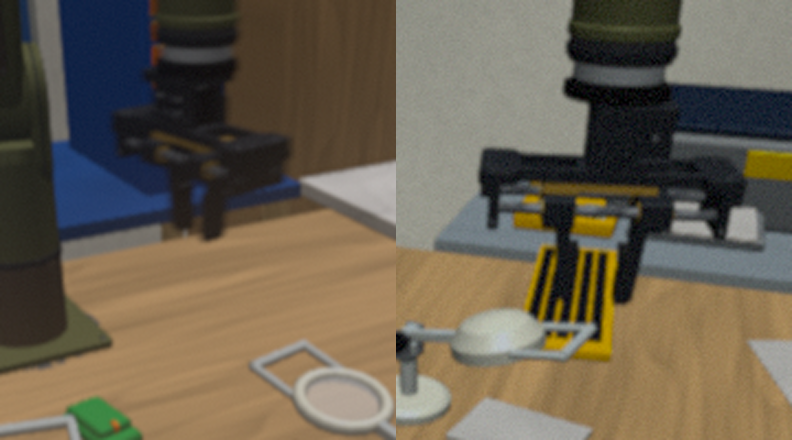

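The long side of the gripper body lies along the closing line. If I pinch the bar all the way up, the body would meet the ring near 0.45 rad. So I'll pinch and lift to about 0.38 rad, then turn the closed fingers 90° and push the bar up the rest of the arc from the robot's side.

```bash
python3 -m jog '[[-0.3,0.003,0.05,0,0],[-0.3,0.006,0.1,0,0],[-0.3,0.006,0.1,-0.04,0],[-0.3,0.006,0.1,-0.08,0],[-0.3,0.006,0.1,-0.11,0],[-0.3,0.006,0.1,-0.13,0],[-0.3,0.006,0.1,-0.13,0],[-0.3,0.006,0.1,-0.13,0]]'
python3 - <<'E'
from h import *
s=read_state(); print(s['position'],s['opening'])
a=snap('wrist','w1.png'); print(a['position'],proj(a,[.4552,.1555,.1363]),proj(a,[.4474,.1954,.1363]),proj(a,[.463,.1156,.1363]))
E
```

```text
t: 2.7
position: [0.4561, 0.1539, 0.1903]
ee_rot: [0.636, 0.771, 0.0, 0.0]
ft_force: [-0.7, 0.7, -0.8]
opening: 0.346
grip_force: 0.0
[0.4561496  0.15393129 0.19029419] 0.3459559005949135
[0.44144382 0.23191416 0.31127557] [318.96335927 229.22250192] [318.71217935 170.14806055] [319.18358506 281.01691049]
```

View pics/w1.png

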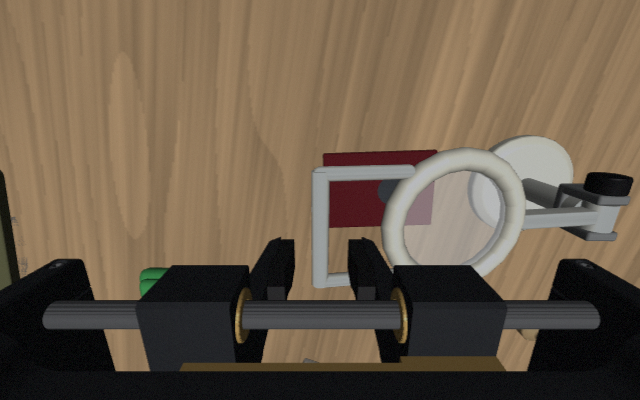

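The wrist view shows the bar at column 320, rows 172–282. That matches the prediction and lies between the fingertips at columns 295 and 350. I'll go down and pinch.

```bash
python3 -m jog '[[-0.3,-0.001,0.001,-0.015,0],[-0.3,-0.001,0.001,-0.03,0],[-0.3,-0.001,0.001,-0.039,0],[-0.3,-0.001,0.001,-0.039,0],[-1,-0.001,0.001,-0.039,0],[-1,-0.001,0.001,-0.039,0],[-1,-0.001,0.001,-0.039,0],[-1,-0.001,0.001,-0.039,0],[-1,-0.001,0.001,-0.039,0],[-1,-0.001,0.001,-0.039,0]]'
```

```text
t: 4.0
position: [0.4552, 0.1553, 0.1509]
ee_rot: [0.636, 0.772, 0.0, 0.0]
ft_force: [1.3, -0.1, 1.3]
opening: 0.126
grip_force: 30.0
```

```bash
python3 -m jog '[[-1,0.0015,0.0003,0.008,0],[-1,0.0032,0.0006,0.016,0],[-1,0.0052,0.001,0.024,0],[-1,0.0076,0.0015,0.0324,0],[-1,0.0102,0.002,0.04,0],[-1,0.0129,0.0025,0.0472,0],[-1,0.0129,0.0025,0.0472,0],[-1,0.0129,0.0025,0.0472,0]]'
```

```text
t: 5.0
position: [0.4671, 0.1575, 0.1983]
ee_rot: [0.636, 0.772, -0.0, 0.0]
ft_force: [-2.0, -0.7, 1.3]
opening: 0.125
grip_force: 30.0
```

```bash
python3 -m jog '[[-0.5,0,0,0,0],[-0.5,0,0,0,0],[-0.5,0,0,0,0],[-0.5,0,0,0.02,0],[-0.5,0,0,0.05,0],[-0.5,0,0,0.09,0],[-0.8,-0.02,-0.004,0.12,0],[-1,-0.045,-0.009,0.13,0.18],[-1,-0.045,-0.009,0.13,0.36],[-1,-0.045,-0.009,0.13,0.54],[-1,-0.045,-0.009,0.13,0.72],[-1,-0.045,-0.009,0.13,0.9]]'
python3 - <<'E'
from fit import *
s=read_state(); print(s['position'],s['q'].round(2))
a=snap('scene','s2.png'); b=snap('side','d2.png')
cv2.imwrite('pics/m2.png',np.hstack([cv2.resize(a['color'][100:265,325:455,::-1],None,fx=3,fy=3,interpolation=2),cv2.resize(b['color'][165:330,240:375,::-1],None,fx=3,fy=3,interpolation=2)]))
for n,c,ox,oy,k in (('scene',a,325,100,0),('side',b,240,165,390)):
    for x in ([.6732,.1979,.1921,.38,.0407,.014],):
        m=model(x); print(n,{q:((proj(c,m[q])-[ox,oy]+.5)*3-.5+[k,0]).round(0) for q in ('L','Rr','ring')})
E
```

```text
t: 6.5
position: [0.4226, 0.1485, 0.3279]
ee_rot: [0.234, 0.972, -0.0, 0.0]
ft_force: [0.7, -0.4, -0.5]
opening: 0.004
grip_force: 0.0
[0.42262151 0.14849528 0.32793515] [ 0.17  0.48 -0.91  1.96  0.48  0.93  0.11]
scene {'L': array([129., 122.]), 'Rr': array([ 58., 150.]), 'ring': array([177., 219.])}
side {'L': array([748., 254.]), 'Rr': array([749., 171.]), 'ring': array([587., 250.])}
```

View pics/m2.png

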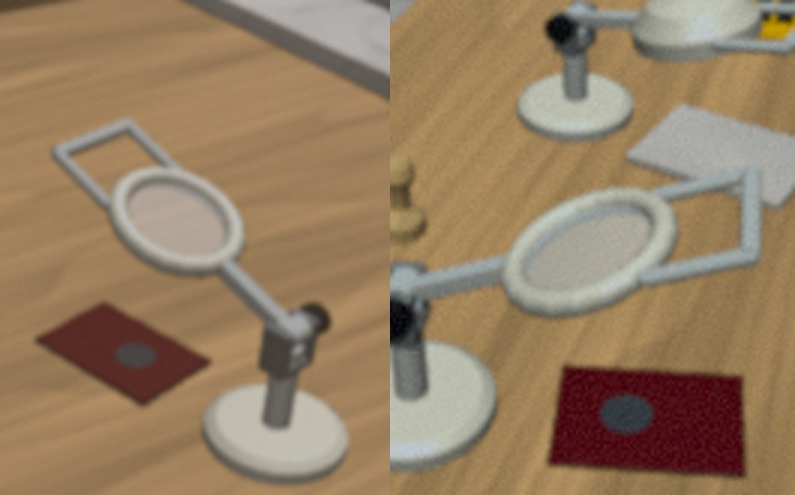

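The arm stays where it was left: the corners at (128,123) and (57,151), and (753,255) in the side view, match the 0.38 rad model within 1–2 px. I'll finish the 90° turn, go down behind the bar and come up to near contact.

```bash
python3 -m jog '[[-1,0,0,0,0.18],[-1,0,0,0,0.36],[-1,0,0,0,0.54],[-1,0,0,0,0.671],[-1,0,0,-0.04,0.671],[-1,0,0,-0.08,0.671],[-1,0,0,-0.12,0.671],[-1,0,0,-0.131,0.671],[-1,0.012,0.0025,-0.131,0.671],[-1,0.024,0.0048,-0.131,0.671],[-1,0.024,0.0048,-0.131,0.671],[-1,0.024,0.0048,-0.131,0.671]]'
```

```text
t: 8.1
position: [0.4468, 0.1534, 0.1975]
ee_rot: [-0.096, 0.995, 0.0, 0.0]
ft_force: [0.4, -0.7, 0.2]
opening: 0.007
grip_force: 0.0
```

```bash
python3 -m jog '[[-1,0.004,0.0008,0,0],[-1,0.0076,0.0015,0.001,0],[-1,0.0107,0.0021,0.007,0],[-1,0.0138,0.0027,0.0134,0],[-1,0.0174,0.0034,0.02,0],[-1,0.021,0.0041,0.0273,0],[-1,0.021,0.0041,0.0273,0]]'
cat > chk.py <<'E'
from fit import *
import sys
s=read_state(); print(s['position'],s['ft_force'].round(1))
t=sys.argv[1]; A=float(sys.argv[2])
a=snap('scene','s'+t+'.png'); b=snap('side','d'+t+'.png')
cv2.imwrite('pics/m'+t+'.png',np.hstack([cv2.resize(a['color'][70:235,325:455,::-1],None,fx=3,fy=3,interpolation=2),cv2.resize(b['color'][135:300,240:375,::-1],None,fx=3,fy=3,interpolation=2)]))
for n,c,ox,oy,k in (('scene',a,325,70,0),('side',b,240,135,390)):
  for q in ('L','Rr','ring'):
    print(n,q,[((proj(c,model([.6732,.1979,.1921,A+e,.0407,.014])[q])-[ox,oy]+.5)*3-.5+[k,0]).round(0).tolist() for e in (-.05,0,.05)])
E
python3 chk.py 3 .51
```

```text
t: 8.98
position: [0.463, 0.1564, 0.2238]
ee_rot: [-0.097, 0.995, -0.002, -0.004]
ft_force: [-12.2, -2.2, 6.5]
opening: 0.007
grip_force: 6.0
[0.46297455 0.15642123 0.22376348] [-12.2  -2.2   6.5]
scene L [[137.0, 196.0], [142.0, 187.0], [149.0, 178.0]]
scene Rr [[65.0, 224.0], [70.0, 215.0], [76.0, 206.0]]
scene ring [[182.0, 300.0], [185.0, 295.0], [189.0, 291.0]]
side L [[736.0, 318.0], [728.0, 302.0], [718.0, 286.0]]
side Rr [[739.0, 237.0], [731.0, 222.0], [722.0, 207.0]]
side ring [[580.0, 327.0], [575.0, 319.0], [570.0, 311.0]]
```

View pics/m3.png

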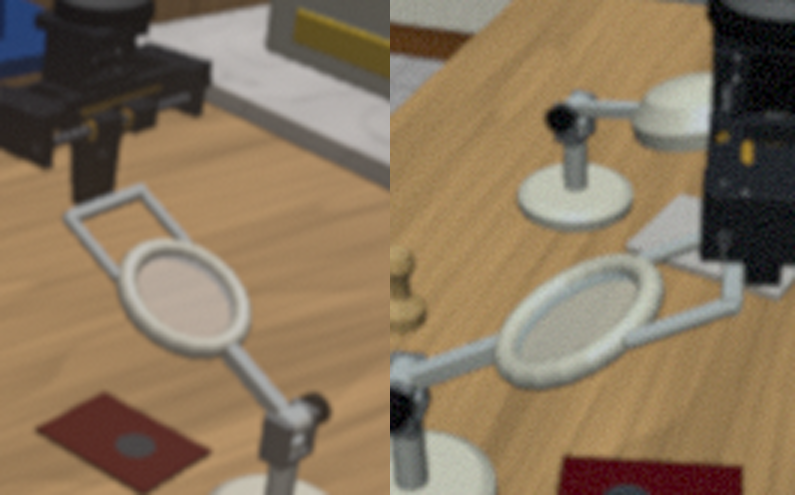

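In the scene view the corners at (142,188) and (70,216) give an angle of about 0.51 rad. The finger is pressing on the bar with about 14 N and 20 mm of room under the gripper body. I'll go on along the arc.

```bash
python3 -m jog '[[-1,0.004,0.0008,0.0067,0],[-1,0.008,0.0015,0.0134,0],[-1,0.0125,0.0024,0.02,0],[-1,0.0169,0.0033,0.0263,0],[-1,0.0218,0.0043,0.0325,0],[-1,0.0266,0.0052,0.0385,0],[-1,0.0266,0.0052,0.0385,0],[-1,0.0266,0.0052,0.0385,0]]'
cat > cam.py <<'E'
from h import *
from fit import *
import sys
# estimate angle from white ring in the scene view: compare ring-mask overlap against rendered annulus
def annulus(c,a):
    x=[.6732,.1979,.1921,a,.0407,.014]; m=model(x); h=np.array([.6732,.1979,.1]); r=(m['ring']-h)/.125; n=m['L']-m['Rr']; n/=np.linalg.norm(n)
    t=np.linspace(0,2*np.pi,80); im=np.zeros((1600,2560),np.uint8)
    for rad,col in ((.056,255),(.042,0)):
        P=[proj(c,m['ring']+rad*(np.cos(k)*r+np.sin(k)*n)) for k in t]; cv2.fillPoly(im,[((np.array(P)+.5)*4).astype(np.int32)],col)
    return cv2.resize(im,(640,400),interpolation=cv2.INTER_AREA)/255.
def est(c):
    hsv=cv2.cvtColor(c['color'],cv2.COLOR_RGB2HSV); w=((hsv[...,1]<55)&(hsv[...,2]>150)).astype(float)
    A=np.arange(.1,1.0,.01); f=[]
    for a in A:
        M=annulus(c,a); f.append((M*w).sum()/M.sum())
    i=int(np.argmax(f)); return A[i],f[i]
if __name__=='__main__':
    for n in ('scene','side'):
        c=snapshot(n); print(n,est(c))
    s=read_state(); print(s['position'],s['ft_force'].round(1))
E
python3 cam.py; python3 - <<'E'
from cam import *
import pickle
S=pickle.load(open('S0.pkl','rb'))
for n in S: print('check start .162',n,est(S[n]))
for n,f in (('scene','s2'),('side','d2')): S[n]['color']=cv2.imread(f'pics/{f}.png')[:,:,::-1].copy(); print('check .38',n,est(S[n]))
E
```

```text
t: 10.07
position: [0.4877, 0.1611, 0.2623]
ee_rot: [-0.097, 0.995, -0.003, -0.006]
ft_force: [-16.4, -4.7, 12.2]
opening: 0.003
grip_force: 8.7
scene (np.float64(0.7399999999999997), np.float64(0.6568033169084195))
side (np.float64(0.7499999999999997), np.float64(0.7348789146485775))
[0.48771951 0.16110638 0.26230601] [-16.3  -3.9  12.1]
check start .162 scene (np.float64(0.18999999999999995), np.float64(0.743630318589285))
check start .162 side (np.float64(0.19999999999999996), np.float64(0.8422016756490971))
check .38 scene (np.float64(0.4099999999999998), np.float64(0.7306153801559466))
check .38 side (np.float64(0.4099999999999998), np.float64(0.8406615745735055))
```

The ring fit, which reads about 0.03 high on the known angles, gives about 0.71 rad, and the tool position says the same. The remaining rise is 0.075 rad.

```bash
python3 -m jog '[[-1,0.004,0.0008,0.0045,0],[-1,0.008,0.0016,0.009,0],[-1,0.0122,0.0024,0.013,0],[-1,0.0122,0.0024,0.013,0],[-1,0.0122,0.0024,0.013,0]]'; python3 cam.py
```

```text
t: 10.8
position: [0.499, 0.1633, 0.2755]
ee_rot: [-0.097, 0.995, -0.003, -0.007]
ft_force: [-19.7, -6.7, 15.9]
opening: 0.004
grip_force: 10.3
scene (np.float64(0.8199999999999996), np.float64(0.614122637775799))
side (np.float64(0.8199999999999996), np.float64(0.6713444910948793))
[0.49900291 0.16327343 0.27549398] [-18.7  -5.9  16.2]
```

```bash
python3 -m jog '[[-1,-0.01,-0.002,0,0],[-1,-0.025,-0.005,0,0],[-1,-0.05,-0.01,0,0],[-1,-0.08,-0.016,0.02,0],[-1,-0.09,-0.018,0.05,0],[-1,-0.09,-0.018,0.05,0]]'; python3 cam.py; python3 chk.py 4 .785
```

```text
t: 11.65
position: [0.417, 0.1479, 0.3274]
ee_rot: [-0.096, 0.995, 0.001, 0.002]
ft_force: [0.8, 1.4, -0.0]
opening: 0.006
grip_force: 0.0
scene (np.float64(0.8299999999999996), np.float64(0.5955510679037809))
side (np.float64(0.8099999999999996), np.float64(0.6248129429370076))
[0.41696839 0.1468671  0.32556203] [ 1.   0.4 -0.8]
[0.41696839 0.1468671  0.32556203] [ 1.   0.4 -0.8]
scene L [[174.0, 150.0], [183.0, 142.0], [192.0, 136.0]]
scene Rr [[100.0, 177.0], [108.0, 170.0], [117.0, 163.0]]
scene ring [[205.0, 276.0], [210.0, 273.0], [215.0, 270.0]]
side L [[675.0, 233.0], [660.0, 218.0], [645.0, 204.0]]
side Rr [[684.0, 158.0], [671.0, 144.0], [657.0, 131.0]]
side ring [[547.0, 285.0], [539.0, 278.0], [531.0, 271.0]]
```

View pics/m4.png

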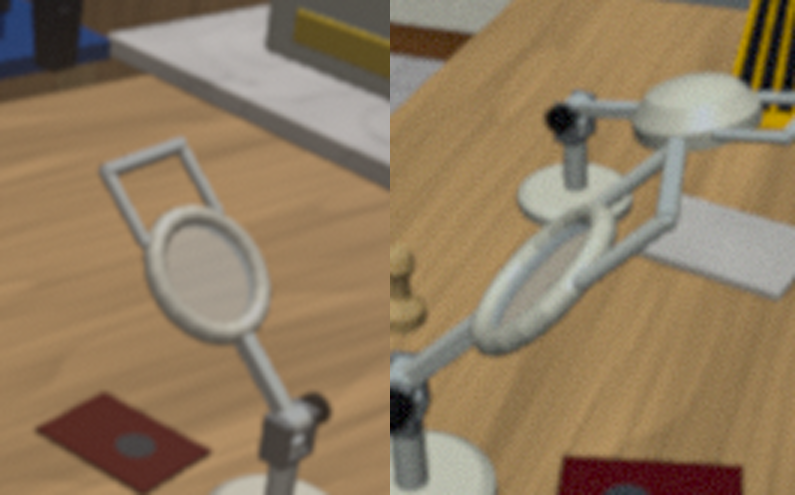

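After the finger backed away, the corners at (182,145) and (106,171) in the scene view match the 45° model, (183,142) and (108,170), within about 0.01 rad. The arm holds by itself, the robot is clear of it, and the lamp has not moved.

```bash
python3 -c "
from bench import *
print(close_job())"
```

```text
the job is handed in; nothing more can be done
None
```

The magnifier arm is raised to about 45° (measured within roughly 0.01 rad in the camera images) and stays there by itself, the lamp was not touched, and the job was handed in at about 12 s of the 38 s limit; the verdict was not shown.

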